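# Seasonings back on their colour-matched coasters

## Robot

A 6-joint arm with a two-finger parallel gripper is mounted at the origin on a cart in front of the work surface, level with it; the furniture and walls round the work are solid. World frame = base frame: x ahead of the robot, y to its left, z up, the work surface at z = 0. Lengths are in m, angles in rad, forces in N, time in s.
With the tool pointing down it reaches from about 0.35 to 0.775 m from the base axis. Payload 5.5 kg.
Tool frame: the origin (TCP) lies where the fingers leave the gripper's body, on its centre line; the fingertips stand 73 mm ahead of it and the grasp point (between the pads) lies 54 mm ahead of it; z points along the fingers, y is the direction in which the jaws open and shut (so a half turn about z gives the same grasp; the last joint's range is limited). The gripper opens to 85 mm and grips with 20 to 120 N. Pads are 22 mm wide; open, the fingers measure 114 mm over their backs; the gripper's body (76 mm by 85 mm) begins 54 mm behind the grasp point. The pads swing forward as they close: fully open they stand 13 mm farther back than shut.
Start: joints at [-1.243, 0.313, 0.046, 1.304, 0, 1.431], TCP at [0.259, -0.513, 0.304] pointing down, gripper open.
Joint ranges: [-2.76, 2.76], [-0.86, 1.69], [-1.03, 1.26], [-2.2, 2.34], [-1.47, 1.5], [-3.14, 3.14]. Speed limits (rad/s): [2.57, 2.57, 3.14, 3.14, 3.14, 3.14].

## Interface

Orientations are given as a unit quaternion [w, x, y, z].
In Python, from workcell import env, read_camera, job, cut_out gives the robot as it stands.
- The arm moves only by the tool servo_tool, never from a script. Its argument "deltas" is a list of rows, each an object of numbers: "dx", "dy", "dz": the shift along the world's x, y, z in mm; "rx", "ry", "rz": the turn, a rotation vector about the world's x, y, z in rad; "fingers": the closure, from -1 (fully open) to 1 (shut). A call has 1 to 8 rows; each row shifts and turns the commanded pose from where the row before left it; what a row does not reach is not made up. A row lasts 1/10 s, in which the tool goes at most 50 mm and 8.59 degrees, less where a joint would pass 70% of its speed; a pose out of reach is approached as far as the arm can. A call is refused whole if a number of a shift passes 50 or a number of a turn 0.15, either way. A call with a gripper value outside its range is refused whole. The fingers move at their own pace and stop on an object; "newtons" is the grip in N (left out, the last holds). Time passes only in rows, so rows that do not move let the fingers close. It gives the time, the measured TCP pose, the force and the opening at its end, in the units of the state.
- env.get_state(): the state, without advancing time (a new reading comes with each control period).
- read_camera(name): name is "scene" or "side" or "wrist"; returns a dict with "img" (420x560x3 uint8, red, green, blue), "intrinsics" (3x3 intrinsics, pixels), "extrinsics" (4x4, takes a point from camera to world coordinates); the wrist camera has in their place "hand_eye" (4x4, takes a point from camera to tool coordinates, whose origin is the TCP and whose axes are the flange's). Camera axes: x right, y down, z forward; pixel columns grow to the right and rows downward; lengths in m; the calibration is good to about 2 mm. A picture is of the moment at which its call begins: read the wrist's pose just before it. There is no depth.
- job.hand_in(): hands the job in, once; it reports no verdict.
Trained networks look in the newest picture that a camera, given by its name, has taken for a name from the list of things; names that differ only in an ending like _2 or _b are one class to them, and where a whole thing is asked for, a point or a joint stands for the part that bears it (a point fixed in the world has none). Each returns a list of dicts, best first, with "confidence" (0 to 1); they miss things now and then, are a little off and sometimes report something else, mostly with a low value. They report only what shows in the picture. A call takes as long as a camera call.
- cut_out(target, camera): "region" (420x560 bool, what is visible of it) and "extent" ([left, top, right, bottom] in pixels, round what is visible of it).
The state is a dict: "clock": time; "joint_pos": joint angles; "qvel": joint speeds; "tau": joint torques, N m; "tcp_pos": TCP position; "orientation": TCP orientation; "wrist_force": force on the tool from outside, world axes, zero at the start; "ft_torque": the same for the moment, N m; "finger_gap": finger opening in m.
Only numpy, scipy, OpenCV 4.12 (cv2) and the standard library are available. Lean on these libraries where they do the work, as an engineer would, in place of code of your own. Each camera call takes 0.05 s, during which the arm holds its last target. There are 200 camera calls.

## Task

Put the seasonings away: take the three jars and the salt shaker from the chopping board and stand each one upright, flat inside the coaster whose inlay has the colour of its cap - the two yellow-capped spice jars one on each yellow coaster (either way round), the red-lidded jar on the red one, the grey-capped salt shaker on the grey one. Leave the tin and the garlic where they are on the board.

Things in the scene. Friction and masses are not known exactly. Their poses are not given: they have to be found in the camera images.
- cumin_center (a point): spice jar of brown-red spice with a yellow-gold cap, upright, round, about 45 mm across and 100 mm tall; the point is its centre, half-way up (50 mm above its foot), z up along its axis. It starts on the chopping board, whose top is 11 mm above the worktop.
- herbs_center (a point): spice jar of pale green herbs with a yellow-gold cap, upright, round, about 42 mm across and 96 mm tall; the point is its centre, half-way up (48 mm above its foot), z up along its axis. It starts on the chopping board, whose top is 11 mm above the worktop.
- spread_center (a point): squat jar with a wide red lid, upright, round, about 62 mm across and 86 mm tall; the point is its centre, half-way up (43 mm above its foot), z up along its axis. It starts on the chopping board, whose top is 11 mm above the worktop.
- salt_center (a point): salt shaker: clear body, grey cap, upright, round, about 44 mm across and 90 mm tall; the point is its centre, half-way up (45 mm above its foot), z up along its axis. It starts on the chopping board, whose top is 11 mm above the worktop.
- coaster_yellow1_floor (a point): round pale-wood coaster with a yellow inlay, fixed to the worktop; the pocket is 68 mm across inside, its rim stands 12.5 mm above the worktop (5 mm thick wall). The point is the centre of the pocket's floor, 5 mm above the worktop, z up. A wall cupboard hangs over the back of the worktop on this side: front face at x = 0.63 m, underside 480 mm above the worktop, from y = -0.18 to 0.34 m; keep the arm clear of it when swinging across.
- coaster_yellow2_floor (a point): round pale-wood coaster with a yellow inlay, fixed to the worktop; the pocket is 68 mm across inside, its rim stands 12.5 mm above the worktop (5 mm thick wall). The point is the centre of the pocket's floor, 5 mm above the worktop, z up. A wall cupboard hangs over the back of the worktop on this side: front face at x = 0.63 m, underside 480 mm above the worktop, from y = -0.18 to 0.34 m; keep the arm clear of it when swinging across.
- coaster_red_floor (a point): round pale-wood coaster with a red inlay, fixed to the worktop; the pocket is 86 mm across inside, its rim stands 12.5 mm above the worktop (5 mm thick wall). The point is the centre of the pocket's floor, 5 mm above the worktop, z up. A wall cupboard hangs over the back of the worktop on this side: front face at x = 0.63 m, underside 480 mm above the worktop, from y = -0.18 to 0.34 m; keep the arm clear of it when swinging across.
- coaster_grey_floor (a point): round pale-wood coaster with a grey inlay, fixed to the worktop; the pocket is 68 mm across inside, its rim stands 12.5 mm above the worktop (5 mm thick wall). The point is the centre of the pocket's floor, 5 mm above the worktop, z up. A wall cupboard hangs over the back of the worktop on this side: front face at x = 0.63 m, underside 480 mm above the worktop, from y = -0.18 to 0.34 m; keep the arm clear of it when swinging across.
- tin_center (a point): teal food tin with a bare metal top, 75 mm across, 110 mm tall, standing loose on the board among the jars; the point is its centre, 55 mm above its foot. Stays where it is.
- garlic_center (a point): whitish garlic bulb, 53 mm across, 52 mm tall, lying loose on the board among the jars; the point is its centre, 26 mm above the board. Stays where it is.

How it is judged:
By the outcome, as a careful person would: the job done as asked, in the order asked, and still so for the second after the job is handed in, with the robot touching nothing.
It also fails if it takes over 118 s, if anything falls off the work surface, if the arm or the gripper's body presses on something with over 40 N, if the wrist force passes 120 N, or if a joint passes its speed limit or range.

## Working session

There is one attempt and no reset: what is moved stays moved. The work goes in short steps, Python scripts to look and compute and a tool call to move; the robot and the scene stay as the last step left them, time stands still between calls to the robot, and variables do not carry over. Pictures are saved under pics/ and viewed, about 12 in all and at most 16, crops included, and the job is handed in when it is done.

Besides the shell and the picture viewer there is one more tool, called by a JSON object that holds its "op" and its "data". servo_tool: Moves the arm, as the interface text tells. Its arguments: {"type":"object","properties":{"deltas":{"type":"array"},"newtons":{"type":"number"}},"required":["deltas"]}

```bash
mkdir -p pics; python3 - <<'E'
from workcell import env, read_camera, job, cut_out
import cv2,numpy as np
s=env.get_state(); print({k:np.round(v,3).tolist() for k,v in s.items()})
ims=[]
for c in ["scene","side"]:
    r=read_camera(c); cv2.imwrite(f"pics/{c}0.png",r["img"][:,:,::-1]); print(c,r["intrinsics"].tolist(),np.round(r["extrinsics"],4).tolist())
    for t in "cumin_center herbs_center spread_center salt_center coaster_yellow1_floor coaster_yellow2_floor coaster_red_floor coaster_grey_floor tin_center garlic_center".split():
        try:
            for d in cut_out(t,c)[:3]: print(t,round(d["confidence"],2),d["extent"],int(d["region"].sum()))
        except Exception as e: print(t,e)
r=read_camera("wrist"); cv2.imwrite("pics/wrist0.png",r["img"][:,:,::-1]);print(np.round(r["hand_eye"],4).tolist(),r["intrinsics"].tolist())
print(env.get_state()["clock"])
E
```

```text
{'clock': 0.0, 'joint_pos': [-1.243, 0.314, 0.045, 1.304, -0.0, 1.431], 'qvel': [0.0, -0.001, 0.0, 0.0, -0.0, 0.002], 'tau': [0.001, -48.063, 29.853, 0.019, -0.0, -0.0], 'tcp_pos': [0.259, -0.513, 0.303], 'orientation': [-0.001, 0.973, 0.232, -0.0], 'wrist_force': [0.951, -0.328, 0.33], 'ft_torque': [0.015, 0.075, 0.019], 'finger_gap': 0.085}
scene [[443.5876152451422, 0.0, 273.880670838498], [0.0, 443.5876152451422, 199.46274590988344], [0.0, 0.0, 1.0]] [[-0.8308, -0.3033, 0.4667, -0.0215], [-0.5564, 0.4307, -0.7106, 0.7154], [0.0145, -0.85, -0.5265, 0.682], [0.0, 0.0, 0.0, 1.0]]
cumin_center 0.94 [283.6, 188.0, 303.3, 229.0] 679
herbs_center 0.97 [284.1, 155.9, 299.6, 188.0] 424
herbs_center 0.17 [295.5, 165.2, 326.1, 215.3] 1135
spread_center 0.87 [323.7, 159.8, 348.5, 192.5] 642
salt_center 0.71 [345.0, 147.8, 356.8, 179.9] 248
coaster_yellow1_floor 0.6 [186.7, 279.5, 193.0, 297.9] 60
coaster_yellow1_floor 0.57 [208.0, 240.7, 239.7, 266.3] 635
coaster_yellow2_floor 0.81 [219.8, 275.5, 256.1, 300.3] 806
coaster_red_floor 0.93 [251.4, 245.7, 291.8, 271.0] 943
coaster_grey_floor 0.9
[... 775 characters left out ...]
.8, 304.2] 1597
salt_center 0.96 [268.1, 292.5, 294.3, 348.2] 1199
coaster_yellow1_floor 0.67 [285.6, 167.9, 311.8, 177.9] 258
coaster_yellow2_floor 0.73 [255.1, 180.8, 276.4, 193.4] 290
coaster_yellow2_floor 0.45 [268.1, 190.7, 286.8, 203.9] 249
coaster_red_floor 0.95 [238.2, 194.6, 267.1, 218.0] 404
coaster_grey_floor 0.91 [286.0, 189.3, 311.7, 205.6] 350
tin_center 0.76 [265.6, 205.8, 299.4, 264.1] 1733
garlic_center 0.78 [340.3, 293.1, 369.8, 321.2] 663
[[0.0008, -0.9478, -0.319, 0.0831], [1.0, 0.0008, -0.0001, 0.0008], [0.0004, -0.319, 0.9478, -0.0706], [0.0, 0.0, 0.0, 1.0]] [[348.6406157024158, 0.0, 273.6033144683268], [0.0, 348.6406157024158, 215.92181385487132], [0.0, 0.0, 1.0]]
1.15
```

View pics/scene0.png

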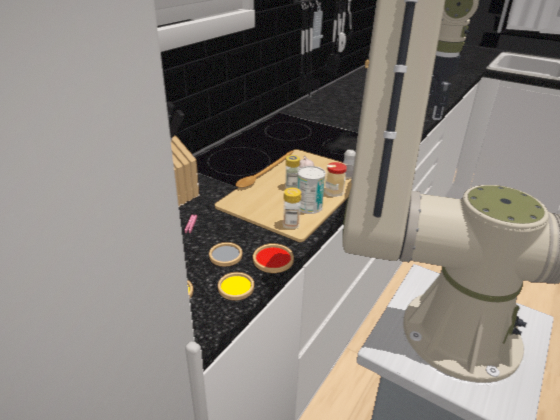

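View pics/side0.png

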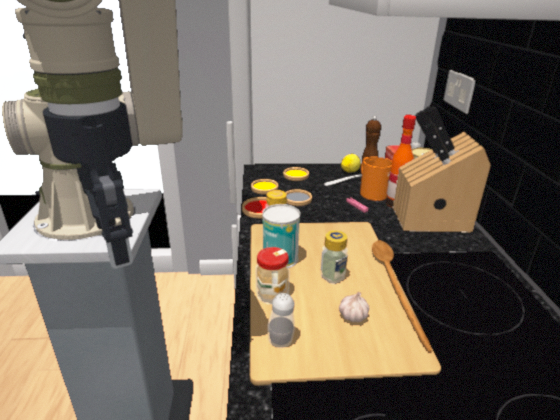

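```bash
cat > h.py <<'E'
from workcell import env, read_camera, job, cut_out
import cv2,numpy as np
from scipy.optimize import least_squares
from scipy.spatial.transform import Rotation as R
def cam(c):
    s=env.get_state(); r=read_camera(c); K=r["intrinsics"]
    if c=="wrist":
        q=s["orientation"]; T=np.eye(4); T[:3,:3]=R.from_quat([q[1],q[2],q[3],q[0]]).as_matrix(); T[:3,3]=s["tcp_pos"]; E=T@r["hand_eye"]
    else: E=r["extrinsics"]
    return r["img"],K,E
def proj(P,K,E):
    p=(np.asarray(P)-E[:3,3])@E[:3,:3]; p=p@K.T; return p[:,:2]/p[:,2:]
def cyl(x,y,d,z0,z1):
    a=np.linspace(0,2*np.pi,60); c=np.c_[x+d/2*np.cos(a),y+d/2*np.sin(a)]
    return np.vstack([np.c_[c,c[:,0]*0+z] for z in (z0,z1)])
def ext(p): return np.r_[p.min(0),p.max(0)]
def fit(e,K,E,d,z0,z1,x0,use=(0,1,2,3)):
    use=list(use)
    f=lambda v:(ext(proj(cyl(*v,d,z0,z1),K,E))-np.array(e))[use]
    r=least_squares(f,x0,loss="soft_l1",f_scale=2); return np.round(r.x,4),np.round(f(r.x),1)
# diameter, z bottom, z top
D=dict(cumin_center=(.045,.011,.111),herbs_center=(.042,.011,.107),spread_center=(.062,.011,.097),salt_center=(.044,.011,.101),
 coaster_yellow1_floor=(.078,0.008,.0125),coaster_yellow2_floor=(.078,0.008,.0125),coaster_red_floor=(.096,0.008,.0125),coaster_grey_floor=(.078,.008,.0125),tin_center=(.075,.011,.121),garlic_center=(.053,.011,.063))
E
python3 - <<'E'
from h import *
r={}
for c in("scene","side"): r[c]=cam(c)[1:]
side=dict(herbs_center=[320.7,228.5,347.1,284.7],spread_center=[254.5,245,289.8,304.2],salt_center=[268.1,292.5,294.3,348.2],coaster_yellow1_floor=[285.6-3,167.9,311.8,180],coaster_yellow2_floor=[251,180.8,280,194],coaster_red_floor=[240,198,274,218],coaster_grey_floor=[285,189.3,311.7,205.6],tin_center=[265.6-3,205.8,299.4,264.1],garlic_center=[340.3,293.1,369.8,321.2])
scene=dict(cumin_center=[283.6,188,303.3,229],coaster_yellow2_floor=[219.8-1,273,254.5,300],coaster_red_floor=[252,245.7,293,271.5],coaster_grey_floor=[209.5,240.3,242.5,265],tin_center=[297,166,325,215],spread_center=[325,162,348.5,196],herbs_center=[284.1,155.9,300,188])
for c,m in(("side",side),("scene",scene)):
    for t,e in m.items(): print(c,t,*fit(e,*r[c],*D[t],(.5,0)))
# caps/inlays by colour
for c in r:
    img=cam(c)[0]; h=cv2.cvtColor(img,cv2.COLOR_RGB2HSV)
    for n,lo,hi in(("yel",(22,150,120),(35,255,255)),("red",(0,200,120),(4,255,255))):
        k,l,st,ce=cv2.connectedComponentsWithStats(cv2.inRange(h,lo,hi))
        for i in range(1,k):
            if st[i,4]>40:
                K,E=r[c]; d=E[:3,:3]@np.linalg.inv(K)@[*ce[i],1]; P=E[:3,3]+d*(.005-E[2,3])/d[2]
                print(c,n,st[i].tolist(),np.round(ce[i],1),np.round(P,3))
E
```

```text
side herbs_center [ 0.5704 -0.2803] [ 0.5  1.5 -0.4 -1.1]
side spread_center [ 0.4503 -0.3237] [ 0.1  0.1 -0.2 -0.1]
side salt_center [ 0.4601 -0.4405] [-1.4 -5.4  1.4  2.1]
side coaster_yellow1_floor [0.5465 0.2339] [ 1.9  0.4 -1.9 -0.2]
side coaster_yellow2_floor [0.4473 0.1396] [ 0.8  0.1 -0.8  0. ]
side coaster_red_floor [0.4231 0.017 ] [-1.6  0.4  1.6 -0.6]
side coaster_grey_floor [0.5357 0.0742] [-0.9  1.   0.9 -1. ]
side tin_center [ 0.4721 -0.2023] [-0.3 -4.3  0.3  1.8]
side garlic_center [ 0.5919 -0.3835] [ -2.1 -13.3   2.    2.3]
scene cumin_center [ 0.4632 -0.1143] [ 0.4 -0.6 -0.4  0.5]
scene coaster_yellow2_floor [0.4404 0.1539] [-0.1  0.4  0.1 -0.3]
scene coaster_red_floor [0.4298 0.0298] [ 0.2 -0.8 -0.2  0.7]
scene coaster_grey_floor [0.5332 0.0762] [ 0.2  1.6 -0.2 -1.3]
scene tin_center [ 0.4685 -0.2128] [-1.   0.2  0.9 -0.2]
scene spread_center [ 0.4492 -0.3325] [-0.2 -1.2  0.2  0.9]
scene herbs_center [ 0.5734 -0.2853] [ 0.3 -1.7 -0.3  1.4]
scene yel [286, 155, 13, 12, 81] [292.3 162.1] [ 0.661 -0.432  0.005]
scene yel [284, 188, 17, 15, 170] [292.  195.6] [ 0.547 -0.247  0.005]
scene yel [221, 276, 30, 19, 463] [235.6 285. ] [0.448 0.148 0.005]
scene red [257, 248, 33, 19, 506] [272.9 257.1] [0.435 0.021 0.005]
side yel [341, 154, 19, 17, 247] [350.4 162.5] [0.735 0.339 0.005]
side yel [286, 170, 21, 7, 124] [295.9 173. ] [0.544 0.253 0.005]
side yel [253, 181, 23, 10, 154] [264.3 185.5] [0.444 0.163 0.005]
side yel [268, 191, 18, 13, 114] [275.7 196.1] [0.474 0.093 0.005]
side yel [326, 231, 21, 14, 129] [336.2 237.4] [ 0.607 -0.126  0.005]
side red [403, 115, 13, 14, 122] [408.6 121.9] [1.094 0.816 0.005]
side red [245, 201, 21, 12, 164] [255.9 205.9] [0.42  0.036 0.005]
side red [258, 260, 29, 10, 132] [271.2 264.9] [ 0.452 -0.227  0.005]
```

{"op": "servo_tool", "data": {"deltas": [{"dx":26,"dy":39,"dz":6,"rz":0.138,"fingers":-1},{"dx":26,"dy":39,"dz":6,"rz":0.138,"fingers":-1},{"dx":26,"dy":39,"dz":6,"rz":0.138,"fingers":-1},{"dx":26,"dy":39,"dz":6,"rz":0.138,"fingers":-1},{"dx":26,"dy":39,"dz":6,"rz":0.138,"fingers":-1},{"dx":26,"dy":39,"dz":6,"rz":0.138,"fingers":-1},{"dx":26,"dy":39,"dz":6,"rz":0.138,"fingers":-1},{"dx":26,"dy":39,"dz":6,"rz":0.138,"fingers":-1}]}}

```text
invalid input at $.deltas[0]: expected keys dx, dy, dz, rx, ry, rz, fingers
```

{"op": "servo_tool", "data": {"deltas": [{"dx":0,"fingers":-1},{"dx":0,"fingers":-1},{"dx":0,"fingers":-1}]}}

```text
invalid input at $.deltas[0]: expected keys dx, dy, dz, rx, ry, rz, fingers
```

```bash
cat > look.py <<'E'
import sys
from h import *
img,K,E=cam("wrist"); s=env.get_state(); cv2.imwrite(f"pics/{sys.argv[1]}.png",img[:,:,::-1])
print(s["clock"],np.round(s["tcp_pos"],4),np.round(s["orientation"],3),round(s["finger_gap"],4),np.round(s["joint_pos"],2))
G=dict(cumin_center=(.463,-.114),herbs_center=(.571,-.282),spread_center=(.45,-.327),salt_center=(.46,-.44),tin_center=(.47,-.208),garlic_center=(.592,-.39))
for t in sys.argv[2:]:
    for d in cut_out(t,"wrist")[:4]:
        if d["confidence"]<.3: continue
        e=d["extent"]
        if "floor" in t:
            m=d["region"].astype(np.uint8); v,u=np.nonzero(m); dr=np.c_[u,v,u*0+1]@np.linalg.inv(K).T@E[:3,:3].T
            P=E[:3,3]+dr*((.0125-E[2,3])/dr[:,2])[:,None]; (c,rad)=cv2.minEnclosingCircle(P[:,:2].astype(np.float32))
            print(t,round(d["confidence"],2),e,"centroid",np.round(P[:,:2].mean(0),4),"circ",np.round(c,4),round(rad,4))
        else: print(t,round(d["confidence"],2),e,*fit(e,K,E,*D[t],G[t]))
E
python3 look.py w1 cumin_center herbs_center spread_center salt_center tin_center garlic_center
```

```text
1.4 [ 0.2593 -0.5133  0.3039] [0.    0.973 0.232 0.   ] 0.0853 [-1.24  0.31  0.05  1.3   0.    1.43]
```

View pics/w1.png

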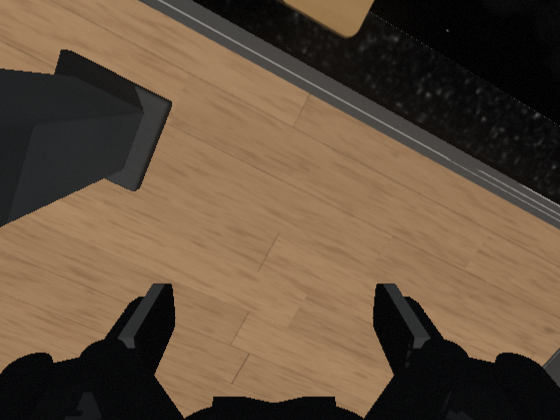

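{"op": "servo_tool", "data": {"deltas": [{"dx":26,"dy":32,"dz":10,"rx":0,"ry":0,"rz":0.138,"fingers":-1},{"dx":26,"dy":32,"dz":10,"rx":0,"ry":0,"rz":0.138,"fingers":-1},{"dx":26,"dy":32,"dz":10,"rx":0,"ry":0,"rz":0.138,"fingers":-1},{"dx":26,"dy":32,"dz":10,"rx":0,"ry":0,"rz":0.138,"fingers":-1},{"dx":26,"dy":32,"dz":10,"rx":0,"ry":0,"rz":0.138,"fingers":-1},{"dx":26,"dy":32,"dz":10,"rx":0,"ry":0,"rz":0.138,"fingers":-1},{"dx":26,"dy":32,"dz":10,"rx":0,"ry":0,"rz":0.138,"fingers":-1},{"dx":26,"dy":32,"dz":10,"rx":0,"ry":0,"rz":0.138,"fingers":-1}]}}

```text
clock: 2.5
tcp_pos: [0.4681, -0.2558, 0.3845]
orientation: [0.0, 0.705, 0.709, 0.0]
wrist_force: [0.8, -0.8, -0.0]
finger_gap: 0.0856
```

{"op": "servo_tool", "data": {"deltas": [{"dx":0,"dy":0,"dz":0,"rx":0,"ry":0,"rz":0,"fingers":-1},{"dx":0,"dy":0,"dz":0,"rx":0,"ry":0,"rz":0,"fingers":-1},{"dx":0,"dy":0,"dz":0,"rx":0,"ry":0,"rz":0,"fingers":-1}]}}

```text
clock: 2.8
tcp_pos: [0.4669, -0.2577, 0.3835]
orientation: [-0.0, 0.707, 0.707, -0.0]
wrist_force: [-0.4, 0.7, -0.0]
finger_gap: 0.0856
```

```bash
python3 look.py w2 cumin_center herbs_center spread_center salt_center tin_center garlic_center
```

```text
2.85 [ 0.4666 -0.258   0.3835] [-0.     0.707  0.707 -0.   ] 0.0854 [-0.66  0.22  0.12  1.47 -0.    0.92]
cumin_center 0.79 [248.9, 1.0, 300.7, 63.5] [ 0.469  -0.1176] [ 0.3 -1.4 -0.3  3. ]
herbs_center 0.96 [334.8, 169.8, 390.5, 228.7] [ 0.5689 -0.2848] [-0.   1.1  0.  -0.9]
spread_center 0.89 [235.3, 197.1, 288.2, 269.0] [ 0.4549 -0.3293] [-1.4 -0.3  1.5  0.4]
salt_center 0.74 [255.2, 282.7, 285.8, 339.0] [ 0.4644 -0.4369] [-3.  -6.9  3.1  4.6]
salt_center 0.3 [237.3, 101.5, 322.9, 185.2] [ 0.4733 -0.2342] [ 19.8  28.2 -22.4  -4.5]
tin_center 0.84 [236.6, 101.4, 322.6, 181.5] [ 0.4736 -0.2155] [ 3.2 -0.8 -3.2  0.6]
garlic_center 0.67 [345.1, 250.5, 381.0, 291.2] [ 0.5817 -0.3939] [-9.5 -5.4  3.7  7.9]
```

View pics/w2.png

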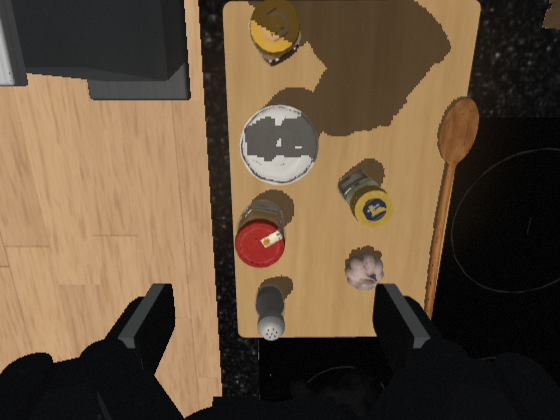

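{"op": "servo_tool", "data": {"deltas": [{"dx":0,"dy":36,"dz":-33,"rx":0,"ry":0,"rz":0,"fingers":-1},{"dx":0,"dy":36,"dz":-33,"rx":0,"ry":0,"rz":0,"fingers":-1},{"dx":0,"dy":36,"dz":-33,"rx":0,"ry":0,"rz":0,"fingers":-1},{"dx":0,"dy":34,"dz":-33,"rx":0,"ry":0,"rz":0,"fingers":-1},{"dx":0,"dy":0,"dz":0,"rx":0,"ry":0,"rz":0,"fingers":-1},{"dx":0,"dy":0,"dz":0,"rx":0,"ry":0,"rz":0,"fingers":-1}]}}

```text
clock: 3.75
tcp_pos: [0.4669, -0.1147, 0.2515]
orientation: [-0.001, 0.706, 0.708, -0.0]
wrist_force: [0.1, -1.0, 1.6]
finger_gap: 0.0853
```

```bash
python3 look.py w3 cumin_center tin_center coaster_red_floor coaster_grey_floor
```

```text
3.8 [ 0.4678 -0.1157  0.2526] [0.001 0.707 0.708 0.   ] 0.0849 [-0.41  0.16 -0.29  1.13 -0.    1.16]
cumin_center 0.61 [239.3, 168.2, 309.2, 260.3] [ 0.4683 -0.1133] [ 0.2 -1.4 -0.2  1. ]
tin_center 0.63 [223.3, 260.0, 335.6, 401.8] [ 0.4724 -0.2106] [ 3.3 -9.3 -3.2  2.4]
coaster_red_floor 0.79 [171.8, 2.8, 293.1, 89.1] centroid [0.4336 0.0122] circ [0.4336 0.0216] 0.0479
coaster_grey_floor 0.66 [335.6, 2.1, 382.5, 5.2] centroid [0.5332 0.0385] circ [0.5332 0.0399] 0.0168
```

View pics/w3.png

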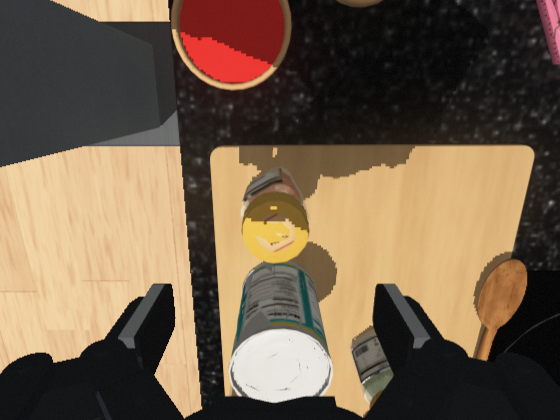

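{"op": "servo_tool", "data": {"deltas": [{"dx":0,"dy":1,"dz":-40,"rx":0,"ry":0,"rz":0,"fingers":-1},{"dx":0,"dy":1,"dz":-40,"rx":0,"ry":0,"rz":0,"fingers":-1},{"dx":0,"dy":0,"dz":-30,"rx":0,"ry":0,"rz":0,"fingers":-1},{"dx":0,"dy":0,"dz":-20,"rx":0,"ry":0,"rz":0,"fingers":-1},{"dx":0,"dy":0,"dz":0,"rx":0,"ry":0,"rz":0,"fingers":-1},{"dx":0,"dy":0,"dz":0,"rx":0,"ry":0,"rz":0,"fingers":1},{"dx":0,"dy":0,"dz":0,"rx":0,"ry":0,"rz":0,"fingers":1},{"dx":0,"dy":0,"dz":0,"rx":0,"ry":0,"rz":0,"fingers":1}], "newtons": 40}}

```text
clock: 4.8
tcp_pos: [0.4684, -0.114, 0.1239]
orientation: [0.002, 0.707, 0.707, 0.0]
wrist_force: [-1.7, 0.4, 4.2]
finger_gap: 0.0489
```

{"op": "servo_tool", "data": {"deltas": [{"dx":0,"dy":0,"dz":0,"rx":0,"ry":0,"rz":0,"fingers":1},{"dx":0,"dy":0,"dz":0,"rx":0,"ry":0,"rz":0,"fingers":1},{"dx":0,"dy":0,"dz":0,"rx":0,"ry":0,"rz":0,"fingers":1}]}}

```text
clock: 5.1
tcp_pos: [0.4683, -0.1139, 0.1238]
orientation: [0.002, 0.707, 0.707, 0.0]
wrist_force: [-1.4, -0.1, 5.6]
finger_gap: 0.049
```

{"op": "servo_tool", "data": {"deltas": [{"dx":0,"dy":0,"dz":15,"rx":0,"ry":0,"rz":0,"fingers":1},{"dx":0,"dy":0,"dz":40,"rx":0,"ry":0,"rz":0,"fingers":1},{"dx":0,"dy":0,"dz":50,"rx":0,"ry":0,"rz":0,"fingers":1},{"dx":5,"dy":30,"dz":40,"rx":0,"ry":0,"rz":0,"fingers":1},{"dx":7,"dy":45,"dz":30,"rx":0,"ry":0,"rz":0,"fingers":1},{"dx":7,"dy":45,"dz":0,"rx":0,"ry":0,"rz":0,"fingers":1},{"dx":7,"dy":45,"dz":0,"rx":0,"ry":0,"rz":0,"fingers":1},{"dx":6,"dy":45,"dz":0,"rx":0,"ry":0,"rz":0,"fingers":1}]}}

```text
clock: 5.9
tcp_pos: [0.499, 0.0946, 0.2957]
orientation: [0.001, 0.707, 0.707, 0.001]
wrist_force: [0.5, 0.5, -1.6]
finger_gap: 0.0486
```

{"op": "servo_tool", "data": {"deltas": [{"dx":0,"dy":20,"dz":0,"rx":0,"ry":0,"rz":0,"fingers":1},{"dx":0,"dy":14,"dz":0,"rx":0,"ry":0,"rz":0,"fingers":1},{"dx":0,"dy":0,"dz":0,"rx":0,"ry":0,"rz":0,"fingers":1},{"dx":0,"dy":0,"dz":0,"rx":0,"ry":0,"rz":0,"fingers":1},{"dx":0,"dy":0,"dz":0,"rx":0,"ry":0,"rz":0,"fingers":1}]}}

```text
clock: 6.4
tcp_pos: [0.4987, 0.1258, 0.2944]
orientation: [0.0, 0.707, 0.707, -0.0]
wrist_force: [-0.1, -0.1, -1.3]
finger_gap: 0.0487
```

```bash
python3 look.py w4 coaster_red_floor coaster_grey_floor coaster_yellow1_floor
```

```text
6.45 [0.4987 0.1258 0.2943] [ 0.     0.707  0.707 -0.   ] 0.0486 [ 0.09  0.2  -0.13  1.24 -0.    1.66]
coaster_red_floor 0.82 [175.3, 228.9, 234.7, 289.1] centroid [0.4175 0.043 ] circ [0.4228 0.0362] 0.0458
coaster_grey_floor 0.71 [278.9, 192.8, 344.1, 253.6] centroid [0.5447 0.0868] circ [0.5365 0.0793] 0.0396
coaster_yellow1_floor 0.64 [280.3, 16.7, 365.6, 108.5] centroid [0.545  0.2404] circ [0.5448 0.2392] 0.039
```

View pics/w4.png

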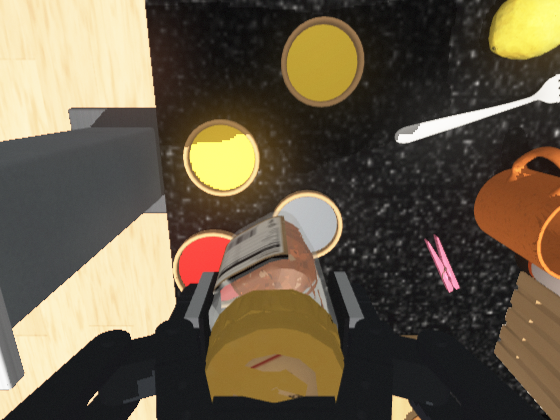

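{"op": "servo_tool", "data": {"deltas": [{"dx":15,"dy":38,"dz":0,"rx":0,"ry":0,"rz":0,"fingers":1},{"dx":15,"dy":38,"dz":-10,"rx":0,"ry":0,"rz":0,"fingers":1},{"dx":16,"dy":38,"dz":-30,"rx":0,"ry":0,"rz":0,"fingers":1},{"dx":0,"dy":0,"dz":-40,"rx":0,"ry":0,"rz":0,"fingers":1},{"dx":0,"dy":0,"dz":-40,"rx":0,"ry":0,"rz":0,"fingers":1},{"dx":0,"dy":0,"dz":-35,"rx":0,"ry":0,"rz":0,"fingers":1},{"dx":0,"dy":0,"dz":0,"rx":0,"ry":0,"rz":0,"fingers":1},{"dx":0,"dy":0,"dz":0,"rx":0,"ry":0,"rz":0,"fingers":1}]}}

```text
clock: 7.4
tcp_pos: [0.5443, 0.2397, 0.1399]
orientation: [-0.0, 0.707, 0.707, -0.001]
wrist_force: [1.2, -0.5, -1.0]
finger_gap: 0.0489
```

```bash
python3 - <<'E'
from h import *
img,K,E=cam("side"); cv2.imwrite("pics/s5.png",img[140:300,200:400,::-1].repeat(3,0).repeat(3,1))
# yellow2 from w4 ellipse, TCP then
E=np.eye(4);T=np.eye(4);T[:3,:3]=np.array([[0,1,0],[1,0,0],[0,0,-1]]);T[:3,3]=[.4987,.1258,.2943]
r=read_camera("wrist");K=r["intrinsics"];E=T@r["hand_eye"]
for e,d in (([184,119,261,197],.078),([282,16,365,107],.078),([272,190,343,259],.078)): print(fit(e,K,E,d,.0125,.0125,(.45,.15)))
E
```

```text
(array([0.4484, 0.1494]), array([-0.1,  0.4,  0.1, -0.4]))
(array([0.5462, 0.2388]), array([-0.5, -0.1,  0.5,  0.2]))
(array([0.5365, 0.0781]), array([-0.7,  0.5,  0.7, -0.5]))
```

View pics/s5.png

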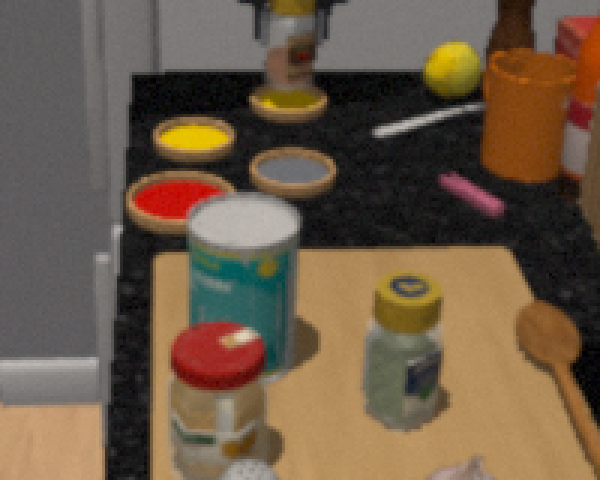

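{"op": "servo_tool", "data": {"deltas": [{"dx":1,"dy":0,"dz":-10,"rx":0,"ry":0,"rz":0,"fingers":1},{"dx":0,"dy":0,"dz":-5,"rx":0,"ry":0,"rz":0,"fingers":1},{"dx":0,"dy":0,"dz":-3,"rx":0,"ry":0,"rz":0,"fingers":1},{"dx":0,"dy":0,"dz":-2,"rx":0,"ry":0,"rz":0,"fingers":1},{"dx":0,"dy":0,"dz":0,"rx":0,"ry":0,"rz":0,"fingers":1},{"dx":0,"dy":0,"dz":0,"rx":0,"ry":0,"rz":0,"fingers":1}]}}

```text
clock: 8.1
tcp_pos: [0.5454, 0.2401, 0.1199]
orientation: [0.0, 0.707, 0.707, 0.0]
wrist_force: [0.4, -0.5, -0.9]
finger_gap: 0.0486
```

{"op": "servo_tool", "data": {"deltas": [{"dx":0,"dy":0,"dz":-1,"rx":0,"ry":0,"rz":0,"fingers":1},{"dx":0,"dy":0,"dz":-1,"rx":0,"ry":0,"rz":0,"fingers":1},{"dx":0,"dy":0,"dz":0,"rx":0,"ry":0,"rz":0,"fingers":1},{"dx":0,"dy":0,"dz":0,"rx":0,"ry":0,"rz":0,"fingers":1}]}}

```text
clock: 8.5
tcp_pos: [0.5455, 0.2402, 0.118]
orientation: [0.0, 0.707, 0.707, 0.0]
wrist_force: [-0.0, -0.3, 0.4]
finger_gap: 0.0482
```

{"op": "servo_tool", "data": {"deltas": [{"dx":0,"dy":0,"dz":-1,"rx":0,"ry":0,"rz":0,"fingers":1},{"dx":0,"dy":0,"dz":0,"rx":0,"ry":0,"rz":0,"fingers":-0.3},{"dx":0,"dy":0,"dz":0,"rx":0,"ry":0,"rz":0,"fingers":-1},{"dx":0,"dy":0,"dz":0,"rx":0,"ry":0,"rz":0,"fingers":-1},{"dx":0,"dy":0,"dz":0,"rx":0,"ry":0,"rz":0,"fingers":-1},{"dx":0,"dy":0,"dz":20,"rx":0,"ry":0,"rz":0,"fingers":-1},{"dx":0,"dy":0,"dz":40,"rx":0,"ry":0,"rz":0,"fingers":-1},{"dx":0,"dy":0,"dz":50,"rx":0,"ry":0,"rz":0,"fingers":-1}]}}

```text
clock: 9.3
tcp_pos: [0.544, 0.2396, 0.2256]
orientation: [-0.001, 0.707, 0.707, -0.002]
wrist_force: [0.7, -0.2, 0.3]
finger_gap: 0.0854
```

{"op": "servo_tool", "data": {"deltas": [{"dx":0,"dy":-10,"dz":50,"rx":0,"ry":0,"rz":0,"fingers":-1},{"dx":0,"dy":-50,"dz":30,"rx":0,"ry":0,"rz":0,"fingers":-1},{"dx":0,"dy":-50,"dz":0,"rx":0,"ry":0,"rz":0,"fingers":-1},{"dx":0,"dy":-50,"dz":0,"rx":0,"ry":0,"rz":0,"fingers":-1},{"dx":0,"dy":0,"dz":0,"rx":0,"ry":0,"rz":0,"fingers":-1},{"dx":0,"dy":0,"dz":0,"rx":0,"ry":0,"rz":0,"fingers":-1}]}}

```text
clock: 9.9
tcp_pos: [0.5454, 0.0861, 0.3016]
orientation: [-0.0, 0.708, 0.706, 0.0]
wrist_force: [-0.6, 0.8, 0.1]
finger_gap: 0.0852
```

```bash
sed -i 's/^for t in sys.argv/if "placed" in sys.argv[1]: D={k:(v[0],v[1]-.006,v[2]-.006) if v[2]>.02 else v for k,v in D.items()}\nfor t in sys.argv/' look.py; python3 look.py placed6 cumin_center coaster_red_floor coaster_grey_floor coaster_yellow2_floor
```

```text
9.95 [0.5453 0.0872 0.3015] [-0.     0.707  0.707  0.   ] 0.0855 [ 0.01  0.27 -0.02  1.28  0.    1.58]
cumin_center 0.81 [239.6, 2.5, 308.9, 46.3] [0.5473 0.2078] [ 2.1 -1.8 -2.1 33.9]
coaster_red_floor 0.91 [132.1, 194.5, 216.0, 276.7] centroid [0.4349 0.0261] circ [0.4354 0.0244] 0.0491
coaster_red_floor 0.62 [240.0, 2.1, 307.2, 44.3] centroid [0.5473 0.2377] circ [0.5469 0.2451] 0.0303
coaster_grey_floor 0.8 [226.7, 154.8, 301.4, 220.5] centroid [0.5355 0.0788] circ [0.5356 0.0779] 0.0392
coaster_yellow2_floor 0.55 [133.5, 74.9, 215.8, 156.5] centroid [0.4477 0.1515] circ [0.4479 0.1505] 0.0395
```

View pics/placed6.png

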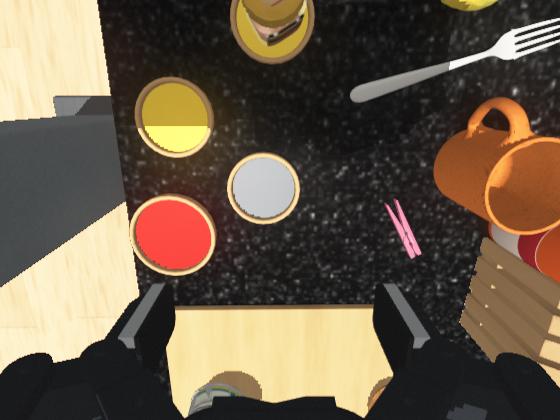

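{"op": "servo_tool", "data": {"deltas": [{"dx":3,"dy":-46,"dz":0,"rx":0,"ry":0,"rz":0,"fingers":-1},{"dx":3,"dy":-46,"dz":0,"rx":0,"ry":0,"rz":0,"fingers":-1},{"dx":3,"dy":-46,"dz":0,"rx":0,"ry":0,"rz":0,"fingers":-1},{"dx":3,"dy":-46,"dz":0,"rx":0,"ry":0,"rz":0,"fingers":-1},{"dx":3,"dy":-46,"dz":0,"rx":0,"ry":0,"rz":0,"fingers":-1},{"dx":3,"dy":-46,"dz":-10,"rx":0,"ry":0,"rz":0,"fingers":-1},{"dx":3,"dy":-47,"dz":-20,"rx":0,"ry":0,"rz":0,"fingers":-1},{"dx":4,"dy":-48,"dz":-20,"rx":0,"ry":0,"rz":0,"fingers":-1}]}}

```text
clock: 10.95
tcp_pos: [0.571, -0.2813, 0.2526]
orientation: [0.001, 0.706, 0.708, 0.0]
wrist_force: [0.7, 0.3, 0.3]
finger_gap: 0.0851
```

{"op": "servo_tool", "data": {"deltas": [{"dx":0,"dy":0,"dz":0,"rx":0,"ry":0,"rz":0,"fingers":-1},{"dx":0,"dy":0,"dz":0,"rx":0,"ry":0,"rz":0,"fingers":-1}]}}

```text
clock: 11.15
tcp_pos: [0.5701, -0.2804, 0.2513]
orientation: [-0.001, 0.707, 0.707, -0.0]
wrist_force: [0.0, 0.2, -0.8]
finger_gap: 0.0851
```

```bash
python3 look.py w7 herbs_center
```

```text
11.2 [ 0.5704 -0.2796  0.2524] [-0.001  0.706  0.708  0.   ] 0.0856 [-0.58  0.45  0.12  1.24  0.    0.99]
herbs_center 0.63 [243.1, 173.7, 303.6, 266.2] [ 0.5708 -0.285 ] [-1.4  1.7  1.4 -1.1]
```

View pics/w7.png

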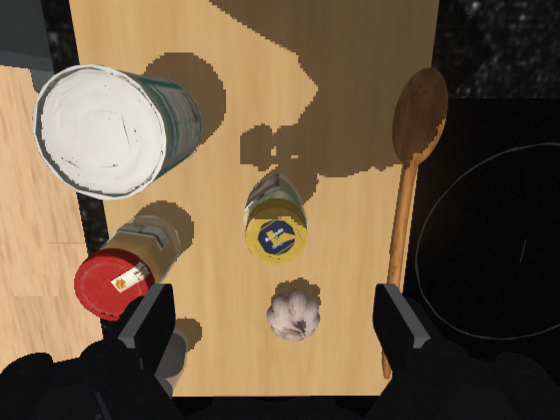

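{"op": "servo_tool", "data": {"deltas": [{"dx":0,"dy":-3,"dz":-40,"rx":0,"ry":0,"rz":0,"fingers":-1},{"dx":0,"dy":-2,"dz":-40,"rx":0,"ry":0,"rz":0,"fingers":-1},{"dx":0,"dy":0,"dz":-33,"rx":0,"ry":0,"rz":0,"fingers":-1},{"dx":0,"dy":0,"dz":-20,"rx":0,"ry":0,"rz":0,"fingers":-1},{"dx":0,"dy":0,"dz":0,"rx":0,"ry":0,"rz":0,"fingers":-1},{"dx":0,"dy":0,"dz":0,"rx":0,"ry":0,"rz":0,"fingers":1},{"dx":0,"dy":0,"dz":0,"rx":0,"ry":0,"rz":0,"fingers":1},{"dx":0,"dy":0,"dz":0,"rx":0,"ry":0,"rz":0,"fingers":1}]}}

```text
clock: 12.05
tcp_pos: [0.5713, -0.2858, 0.1225]
orientation: [0.002, 0.707, 0.708, 0.0]
wrist_force: [-0.7, 0.7, 4.5]
finger_gap: 0.0468
```

{"op": "servo_tool", "data": {"deltas": [{"dx":0,"dy":0,"dz":0,"rx":0,"ry":0,"rz":0,"fingers":1},{"dx":0,"dy":0,"dz":0,"rx":0,"ry":0,"rz":0,"fingers":1},{"dx":0,"dy":0,"dz":0,"rx":0,"ry":0,"rz":0,"fingers":1}]}}

```text
clock: 12.35
tcp_pos: [0.5713, -0.2859, 0.1225]
orientation: [0.002, 0.707, 0.708, 0.001]
wrist_force: [-0.8, 1.6, 6.4]
finger_gap: 0.0465
```

{"op": "servo_tool", "data": {"deltas": [{"dx":0,"dy":0,"dz":15,"rx":0,"ry":0,"rz":0,"fingers":1},{"dx":0,"dy":0,"dz":40,"rx":0,"ry":0,"rz":0,"fingers":1},{"dx":0,"dy":0,"dz":50,"rx":0,"ry":0,"rz":0,"fingers":1},{"dx":0,"dy":0,"dz":50,"rx":0,"ry":0,"rz":0,"fingers":1},{"dx":-5,"dy":30,"dz":20,"rx":0,"ry":0,"rz":0,"fingers":1},{"dx":-10,"dy":45,"dz":0,"rx":0,"ry":0,"rz":0,"fingers":1},{"dx":-12,"dy":45,"dz":0,"rx":0,"ry":0,"rz":0,"fingers":1},{"dx":-12,"dy":45,"dz":0,"rx":0,"ry":0,"rz":0,"fingers":1}]}}

```text
clock: 13.15
tcp_pos: [0.5306, -0.1193, 0.2959]
orientation: [0.001, 0.707, 0.707, 0.001]
wrist_force: [0.1, 0.1, -2.3]
finger_gap: 0.0468
```

{"op": "servo_tool", "data": {"deltas": [{"dx":-14,"dy":45,"dz":0,"rx":0,"ry":0,"rz":0,"fingers":1},{"dx":-14,"dy":45,"dz":0,"rx":0,"ry":0,"rz":0,"fingers":1},{"dx":-14,"dy":45,"dz":0,"rx":0,"ry":0,"rz":0,"fingers":1},{"dx":-14,"dy":45,"dz":0,"rx":0,"ry":0,"rz":0,"fingers":1},{"dx":-14,"dy":45,"dz":0,"rx":0,"ry":0,"rz":0,"fingers":1},{"dx":-14,"dy":40,"dz":0,"rx":0,"ry":0,"rz":0,"fingers":1},{"dx":0,"dy":5,"dz":0,"rx":0,"ry":0,"rz":0,"fingers":1},{"dx":0,"dy":0,"dz":0,"rx":0,"ry":0,"rz":0,"fingers":1}]}}

```text
clock: 13.95
tcp_pos: [0.4469, 0.1505, 0.2956]
orientation: [0.001, 0.706, 0.709, 0.001]
wrist_force: [-0.2, 0.8, -2.2]
finger_gap: 0.0469
```

{"op": "servo_tool", "data": {"deltas": [{"dx":1,"dy":0,"dz":-40,"rx":0,"ry":0,"rz":0,"fingers":1},{"dx":0,"dy":0,"dz":-45,"rx":0,"ry":0,"rz":0,"fingers":1},{"dx":0,"dy":0,"dz":-45,"rx":0,"ry":0,"rz":0,"fingers":1},{"dx":0,"dy":0,"dz":-25,"rx":0,"ry":0,"rz":0,"fingers":1},{"dx":0,"dy":0,"dz":-12,"rx":0,"ry":0,"rz":0,"fingers":1},{"dx":0,"dy":0,"dz":-7,"rx":0,"ry":0,"rz":0,"fingers":1},{"dx":0,"dy":0,"dz":-2,"rx":0,"ry":0,"rz":0,"fingers":1},{"dx":0,"dy":0,"dz":0,"rx":0,"ry":0,"rz":0,"fingers":1}]}}

```text
clock: 14.75
tcp_pos: [0.4489, 0.1489, 0.1194]
orientation: [0.0, 0.707, 0.707, 0.0]
wrist_force: [0.1, 0.7, -1.8]
finger_gap: 0.047
```

{"op": "servo_tool", "data": {"deltas": [{"dx":0,"dy":0,"dz":0,"rx":0,"ry":0,"rz":0,"fingers":1},{"dx":0,"dy":0,"dz":0,"rx":0,"ry":0,"rz":0,"fingers":1}]}}

```text
clock: 14.95
tcp_pos: [0.4489, 0.1495, 0.1198]
orientation: [0.001, 0.707, 0.707, 0.001]
wrist_force: [0.8, 0.3, -1.1]
finger_gap: 0.047
```

Down 3 mm more, release, retreat, look.

{"op": "servo_tool", "data": {"deltas": [{"dx":0,"dy":0,"dz":-2,"rx":0,"ry":0,"rz":0,"fingers":1},{"dx":0,"dy":0,"dz":-1,"rx":0,"ry":0,"rz":0,"fingers":1},{"dx":0,"dy":0,"dz":0,"rx":0,"ry":0,"rz":0,"fingers":1},{"dx":0,"dy":0,"dz":0,"rx":0,"ry":0,"rz":0,"fingers":-0.3},{"dx":0,"dy":0,"dz":0,"rx":0,"ry":0,"rz":0,"fingers":-1},{"dx":0,"dy":0,"dz":0,"rx":0,"ry":0,"rz":0,"fingers":-1},{"dx":0,"dy":0,"dz":0,"rx":0,"ry":0,"rz":0,"fingers":-1},{"dx":0,"dy":0,"dz":20,"rx":0,"ry":0,"rz":0,"fingers":-1}]}}

```text
clock: 15.75
tcp_pos: [0.4463, 0.1492, 0.1339]
orientation: [-0.001, 0.707, 0.707, -0.002]
wrist_force: [-0.1, 0.2, 0.1]
finger_gap: 0.0854
```

{"op": "servo_tool", "data": {"deltas": [{"dx":0,"dy":0,"dz":45,"rx":0,"ry":0,"rz":0,"fingers":-1},{"dx":0,"dy":0,"dz":50,"rx":0,"ry":0,"rz":0,"fingers":-1},{"dx":0,"dy":-20,"dz":40,"rx":0,"ry":0,"rz":0,"fingers":-1},{"dx":0,"dy":-45,"dz":30,"rx":0,"ry":0,"rz":0,"fingers":-1},{"dx":0,"dy":-50,"dz":0,"rx":0,"ry":0,"rz":0,"fingers":-1},{"dx":0,"dy":-35,"dz":0,"rx":0,"ry":0,"rz":0,"fingers":-1},{"dx":0,"dy":0,"dz":0,"rx":0,"ry":0,"rz":0,"fingers":-1}]}}

```text
clock: 16.45
tcp_pos: [0.4484, -0.0005, 0.2989]
orientation: [0.001, 0.709, 0.706, -0.0]
wrist_force: [-0.7, -0.1, -0.5]
finger_gap: 0.0858
```

```bash
python3 look.py placed8 herbs_center cumin_center coaster_red_floor coaster_grey_floor
```

```text
16.5 [0.4481 0.001  0.2987] [0.    0.708 0.706 0.   ] 0.0853 [-0.18  0.07 -0.27  1.23  0.    1.4 ]
herbs_center 0.66 [239.9, 2.5, 303.7, 47.9] [0.4491 0.1225] [ 1.5 -1.8 -1.5 28.4]
coaster_red_floor 0.79 [214.9, 111.9, 304.4, 201.3] centroid [0.4337 0.0246] circ [0.4335 0.0232] 0.048
coaster_grey_floor 0.68 [322.2, 61.7, 401.8, 141.0] centroid [0.5347 0.0778] circ [0.5346 0.0763] 0.0398
```

View pics/placed8.png

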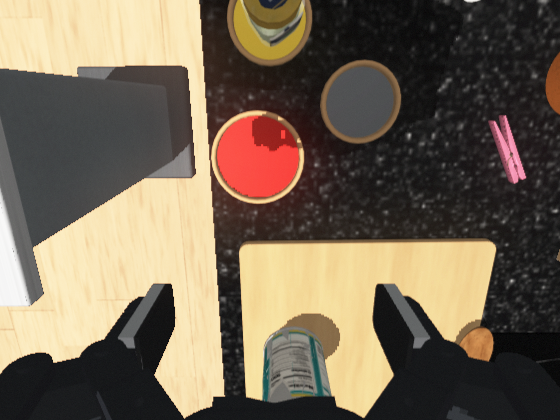

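{"op": "servo_tool", "data": {"deltas": [{"dx":1,"dy":-41,"dz":0,"rx":0,"ry":0,"rz":0,"fingers":-1},{"dx":1,"dy":-41,"dz":0,"rx":0,"ry":0,"rz":0,"fingers":-1},{"dx":1,"dy":-41,"dz":0,"rx":0,"ry":0,"rz":0,"fingers":-1},{"dx":1,"dy":-41,"dz":0,"rx":0,"ry":0,"rz":0,"fingers":-1},{"dx":1,"dy":-41,"dz":0,"rx":0,"ry":0,"rz":0,"fingers":-1},{"dx":0,"dy":-41,"dz":0,"rx":0,"ry":0,"rz":0,"fingers":-1},{"dx":0,"dy":-41,"dz":-20,"rx":0,"ry":0,"rz":0,"fingers":-1},{"dx":0,"dy":-41,"dz":-20,"rx":0,"ry":0,"rz":0,"fingers":-1}]}}

```text
clock: 17.5
tcp_pos: [0.4542, -0.3258, 0.2585]
orientation: [0.001, 0.706, 0.708, 0.0]
wrist_force: [0.7, -0.3, 0.5]
finger_gap: 0.0853
```

{"op": "servo_tool", "data": {"deltas": [{"dx":0,"dy":0,"dz":0,"rx":0,"ry":0,"rz":0,"fingers":-1},{"dx":0,"dy":0,"dz":0,"rx":0,"ry":0,"rz":0,"fingers":-1}]}}

```text
clock: 17.7
tcp_pos: [0.4532, -0.3245, 0.2573]
orientation: [-0.001, 0.707, 0.707, 0.0]
wrist_force: [-0.6, 0.4, -0.8]
finger_gap: 0.0854
```

```bash
python3 look.py w9 spread_center salt_center tin_center garlic_center
```

```text
17.75 [ 0.4535 -0.3239  0.2582] [-0.001  0.706  0.708  0.   ] 0.085 [-0.76  0.3  -0.09  1.19  0.    0.8 ]
spread_center 0.63 [232.6, 165.0, 308.5, 266.8] [ 0.452  -0.3294] [-5.8 -1.2  5.9  1.3]
salt_center 0.74 [259.4, 287.5, 305.9, 376.4] [ 0.4616 -0.4389] [-4.4 -8.2  4.4  4.9]
garlic_center 0.69 [388.6, 243.3, 445.4, 296.6] [ 0.5782 -0.3973] [-17.8  -5.6   3.2  18.7]
```

View pics/w9.png

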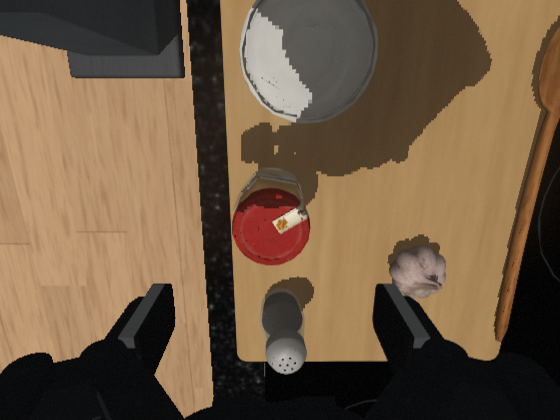

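{"op": "servo_tool", "data": {"deltas": [{"dx":-1,"dy":-3,"dz":-45,"rx":0,"ry":0,"rz":0,"fingers":-1},{"dx":0,"dy":-2,"dz":-45,"rx":0,"ry":0,"rz":0,"fingers":-1},{"dx":0,"dy":0,"dz":-38,"rx":0,"ry":0,"rz":0,"fingers":-1},{"dx":0,"dy":0,"dz":-20,"rx":0,"ry":0,"rz":0,"fingers":-1},{"dx":0,"dy":0,"dz":0,"rx":0,"ry":0,"rz":0,"fingers":-1},{"dx":0,"dy":0,"dz":0,"rx":0,"ry":0,"rz":0,"fingers":1},{"dx":0,"dy":0,"dz":0,"rx":0,"ry":0,"rz":0,"fingers":1},{"dx":0,"dy":0,"dz":0,"rx":0,"ry":0,"rz":0,"fingers":1}], "newtons": 50}}

```text
clock: 18.75
tcp_pos: [0.453, -0.3307, 0.1132]
orientation: [0.002, 0.707, 0.708, -0.0]
wrist_force: [-1.4, 0.4, 5.9]
finger_gap: 0.059
```

{"op": "servo_tool", "data": {"deltas": [{"dx":0,"dy":0,"dz":0,"rx":0,"ry":0,"rz":0,"fingers":1},{"dx":0,"dy":0,"dz":0,"rx":0,"ry":0,"rz":0,"fingers":1}]}}

```text
clock: 18.95
tcp_pos: [0.4529, -0.3308, 0.1132]
orientation: [0.002, 0.707, 0.708, -0.0]
wrist_force: [-1.8, 2.2, 4.5]
finger_gap: 0.059
```

{"op": "servo_tool", "data": {"deltas": [{"dx":0,"dy":0,"dz":15,"rx":0,"ry":0,"rz":0,"fingers":1},{"dx":0,"dy":0,"dz":40,"rx":0,"ry":0,"rz":0,"fingers":1},{"dx":0,"dy":0,"dz":50,"rx":0,"ry":0,"rz":0,"fingers":1},{"dx":0,"dy":0,"dz":50,"rx":0,"ry":0,"rz":0,"fingers":1},{"dx":-2,"dy":30,"dz":20,"rx":0,"ry":0,"rz":0,"fingers":1},{"dx":-2,"dy":42,"dz":0,"rx":0,"ry":0,"rz":0,"fingers":1},{"dx":-2,"dy":42,"dz":0,"rx":0,"ry":0,"rz":0,"fingers":1},{"dx":-2,"dy":42,"dz":0,"rx":0,"ry":0,"rz":0,"fingers":1}]}}

```text
clock: 19.75
tcp_pos: [0.444, -0.1728, 0.2872]
orientation: [0.001, 0.707, 0.707, 0.001]
wrist_force: [1.5, 0.7, -3.3]
finger_gap: 0.059
```

{"op": "servo_tool", "data": {"deltas": [{"dx":-2,"dy":42,"dz":0,"rx":0,"ry":0,"rz":0,"fingers":1},{"dx":-2,"dy":42,"dz":0,"rx":0,"ry":0,"rz":0,"fingers":1},{"dx":-2,"dy":42,"dz":0,"rx":0,"ry":0,"rz":0,"fingers":1},{"dx":-2,"dy":42,"dz":0,"rx":0,"ry":0,"rz":0,"fingers":1},{"dx":-2,"dy":31,"dz":0,"rx":0,"ry":0,"rz":0,"fingers":1},{"dx":0,"dy":0,"dz":0,"rx":0,"ry":0,"rz":0,"fingers":1},{"dx":0,"dy":0,"dz":0,"rx":0,"ry":0,"rz":0,"fingers":1}]}}

```text
clock: 20.45
tcp_pos: [0.4342, 0.0256, 0.2867]
orientation: [0.001, 0.706, 0.708, 0.001]
wrist_force: [0.1, 0.4, -2.7]
finger_gap: 0.0588
```

{"op": "servo_tool", "data": {"deltas": [{"dx":0,"dy":0,"dz":-40,"rx":0,"ry":0,"rz":0,"fingers":1},{"dx":0,"dy":0,"dz":-45,"rx":0,"ry":0,"rz":0,"fingers":1},{"dx":0,"dy":0,"dz":-45,"rx":0,"ry":0,"rz":0,"fingers":1},{"dx":0,"dy":0,"dz":-25,"rx":0,"ry":0,"rz":0,"fingers":1},{"dx":0,"dy":0,"dz":-12,"rx":0,"ry":0,"rz":0,"fingers":1},{"dx":0,"dy":0,"dz":-7,"rx":0,"ry":0,"rz":0,"fingers":1},{"dx":0,"dy":0,"dz":-2,"rx":0,"ry":0,"rz":0,"fingers":1},{"dx":0,"dy":0,"dz":0,"rx":0,"ry":0,"rz":0,"fingers":1}]}}

```text
clock: 21.25
tcp_pos: [0.4348, 0.0243, 0.1102]
orientation: [0.001, 0.707, 0.707, 0.0]
wrist_force: [-0.8, -0.1, -3.1]
finger_gap: 0.0586
```

{"op": "servo_tool", "data": {"deltas": [{"dx":0,"dy":0,"dz":0,"rx":0,"ry":0,"rz":0,"fingers":1},{"dx":0,"dy":0,"dz":0,"rx":0,"ry":0,"rz":0,"fingers":1}]}}

```text
clock: 21.45
tcp_pos: [0.4348, 0.0247, 0.1104]
orientation: [0.001, 0.707, 0.707, 0.001]
wrist_force: [0.6, 1.1, -3.4]
finger_gap: 0.0589
```

{"op": "servo_tool", "data": {"deltas": [{"dx":0,"dy":0,"dz":-2,"rx":0,"ry":0,"rz":0,"fingers":1},{"dx":0,"dy":0,"dz":-2,"rx":0,"ry":0,"rz":0,"fingers":1},{"dx":0,"dy":0,"dz":0,"rx":0,"ry":0,"rz":0,"fingers":1},{"dx":0,"dy":0,"dz":0,"rx":0,"ry":0,"rz":0,"fingers":-0.3},{"dx":0,"dy":0,"dz":0,"rx":0,"ry":0,"rz":0,"fingers":-1},{"dx":0,"dy":0,"dz":0,"rx":0,"ry":0,"rz":0,"fingers":-1},{"dx":0,"dy":0,"dz":0,"rx":0,"ry":0,"rz":0,"fingers":-1},{"dx":0,"dy":0,"dz":20,"rx":0,"ry":0,"rz":0,"fingers":-1}]}}

```text
clock: 22.25
tcp_pos: [0.4324, 0.0251, 0.1238]
orientation: [-0.002, 0.707, 0.707, -0.001]
wrist_force: [0.0, -0.8, -0.8]
finger_gap: 0.0858
```

{"op": "servo_tool", "data": {"deltas": [{"dx":0,"dy":0,"dz":45,"rx":0,"ry":0,"rz":0,"fingers":-1},{"dx":0,"dy":0,"dz":50,"rx":0,"ry":0,"rz":0,"fingers":-1},{"dx":2,"dy":-20,"dz":50,"rx":0,"ry":0,"rz":0,"fingers":-1},{"dx":4,"dy":-45,"dz":30,"rx":0,"ry":0,"rz":0,"fingers":-1},{"dx":4,"dy":-50,"dz":0,"rx":0,"ry":0,"rz":0,"fingers":-1},{"dx":4,"dy":-50,"dz":0,"rx":0,"ry":0,"rz":0,"fingers":-1},{"dx":4,"dy":-50,"dz":0,"rx":0,"ry":0,"rz":0,"fingers":-1},{"dx":4,"dy":-50,"dz":0,"rx":0,"ry":0,"rz":0,"fingers":-1}]}}

```text
clock: 23.05
tcp_pos: [0.4555, -0.2366, 0.2947]
orientation: [0.0, 0.707, 0.707, 0.0]
wrist_force: [0.9, 0.6, 0.6]
finger_gap: 0.0853
```

{"op": "servo_tool", "data": {"deltas": [{"dx":4,"dy":-50,"dz":0,"rx":0,"ry":0,"rz":0,"fingers":-1},{"dx":2,"dy":-50,"dz":-10,"rx":0,"ry":0,"rz":0,"fingers":-1},{"dx":0,"dy":-50,"dz":-20,"rx":0,"ry":0,"rz":0,"fingers":-1},{"dx":0,"dy":-46,"dz":-20,"rx":0,"ry":0,"rz":0,"fingers":-1},{"dx":0,"dy":0,"dz":0,"rx":0,"ry":0,"rz":0,"fingers":-1},{"dx":0,"dy":0,"dz":0,"rx":0,"ry":0,"rz":0,"fingers":-1}]}}

```text
clock: 23.65
tcp_pos: [0.4608, -0.4261, 0.2444]
orientation: [-0.002, 0.707, 0.707, 0.0]
wrist_force: [1.2, 0.9, 0.2]
finger_gap: 0.0856
```

```bash
python3 look.py w10 salt_center garlic_center; python3 - <<'E'
from h import *
a=cv2.imread("pics/w10.png"); i,K,E=cam("side"); cv2.imwrite("pics/c10.png",np.hstack([cv2.resize(a,(400,300)),i[150:300,220:420,::-1].repeat(2,0).repeat(2,1)]))
E
```

```text
23.7 [ 0.4613 -0.4253  0.2457] [-0.001  0.707  0.707  0.   ] 0.0853 [-0.87  0.44  0.08  1.22  0.    0.7 ]
salt_center 0.97 [249.5, 195.6, 303.0, 266.3] [ 0.4635 -0.4331] [ -6.4 -16.7   6.4   4.1]
garlic_center 0.95 [398.5, 132.3, 462.7, 198.6] [ 0.575  -0.3933] [-25.3  -4.7   2.9   6.4]
```

View pics/c10.png

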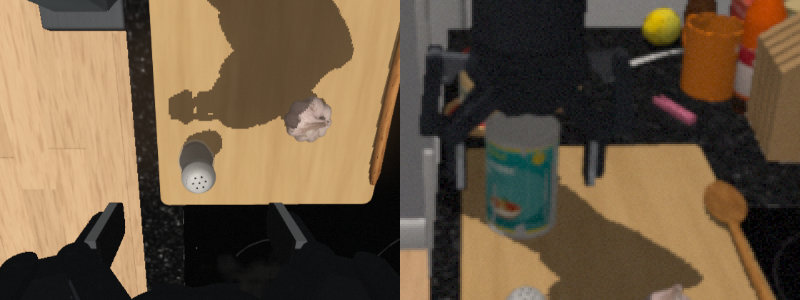

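```bash
python3 - <<'E'
from h import *
r=read_camera("wrist");K=r["intrinsics"];T=np.eye(4);T[:3,:3]=np.array([[0,1,0],[1,0,0],[0,0,-1]]);T[:3,3]=[.4613,-.4253,.2457];E=T@r["hand_eye"]
for p,z in (((279.5,253),.099),((277,247),.090),((277,247),.082)):
    d=E[:3,:3]@np.linalg.inv(K)@[*p,1]; print(np.round(E[:3,3]+d*(z-E[2,3])/d[2],4))
a=cv2.imread("pics/w10.png")[150:300,190:370]; cv2.imwrite("pics/c11.png",a.repeat(4,0).repeat(4,1))
E
```

```text
[ 0.4666 -0.4432  0.099 ]
[ 0.4649 -0.4427  0.09  ]
[ 0.465  -0.4462  0.082 ]
```

View pics/c11.png

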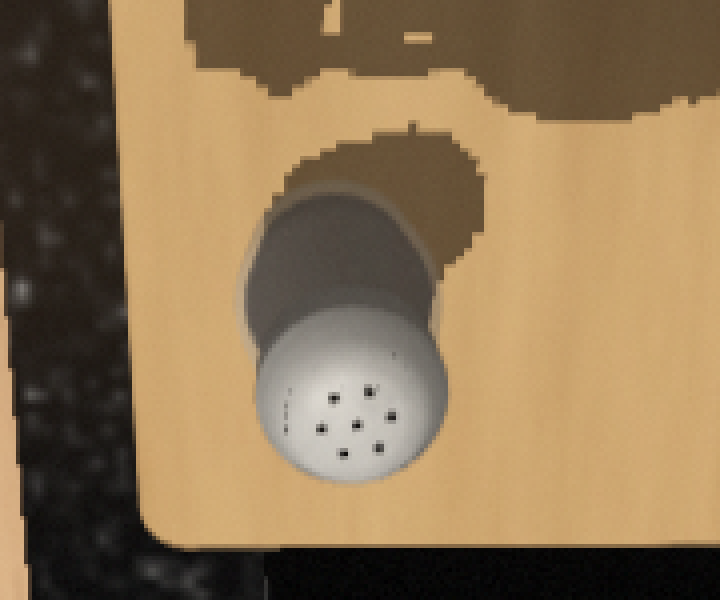

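```bash
python3 - <<'E'
from h import *
r=read_camera("wrist");K=r["intrinsics"];T=np.eye(4);T[:3,:3]=np.array([[0,1,0],[1,0,0],[0,0,-1]]);T[:3,3]=[.4613,-.4253,.2457];E=T@r["hand_eye"]
print(fit([248.8,194.5,300.5,999],K,E,.044,.011,.012,(.46,-.44),(0,1,2)))
d=E[:3,:3]@np.linalg.inv(K)@[279,256,1]; print(np.round(E[:3,3]+d*(.101-E[2,3])/d[2],4))
E
```

```text
(array([ 0.4636, -0.4476]), array([ 2. , -0.1, -2. ]))
[ 0.4662 -0.4445  0.101 ]
```

{"op": "servo_tool", "data": {"deltas": [{"dx":4,"dy":-19,"dz":-30,"rx":0,"ry":0,"rz":0,"fingers":-1},{"dx":0,"dy":0,"dz":-45,"rx":0,"ry":0,"rz":0,"fingers":-1},{"dx":0,"dy":0,"dz":-40,"rx":0,"ry":0,"rz":0,"fingers":-1},{"dx":0,"dy":0,"dz":-20,"rx":0,"ry":0,"rz":0,"fingers":-1},{"dx":0,"dy":0,"dz":0,"rx":0,"ry":0,"rz":0,"fingers":-1},{"dx":0,"dy":0,"dz":0,"rx":0,"ry":0,"rz":0,"fingers":1},{"dx":0,"dy":0,"dz":0,"rx":0,"ry":0,"rz":0,"fingers":1},{"dx":0,"dy":0,"dz":0,"rx":0,"ry":0,"rz":0,"fingers":1}], "newtons": 40}}

```text
clock: 24.75
tcp_pos: [0.4661, -0.4456, 0.1139]
orientation: [0.002, 0.707, 0.708, -0.001]
wrist_force: [-3.9, 0.7, 2.7]
finger_gap: 0.0441
```

{"op": "servo_tool", "data": {"deltas": [{"dx":0,"dy":0,"dz":0,"rx":0,"ry":0,"rz":0,"fingers":1},{"dx":0,"dy":0,"dz":0,"rx":0,"ry":0,"rz":0,"fingers":1},{"dx":0,"dy":0,"dz":0,"rx":0,"ry":0,"rz":0,"fingers":1}]}}

```text
clock: 25.05
tcp_pos: [0.4658, -0.4457, 0.1142]
orientation: [0.002, 0.707, 0.707, -0.001]
wrist_force: [-2.3, 0.9, 8.6]
finger_gap: 0.039
```

{"op": "servo_tool", "data": {"deltas": [{"dx":0,"dy":0,"dz":0,"rx":0,"ry":0,"rz":0,"fingers":1},{"dx":0,"dy":0,"dz":0,"rx":0,"ry":0,"rz":0,"fingers":1},{"dx":0,"dy":0,"dz":0,"rx":0,"ry":0,"rz":0,"fingers":1}]}}

```text
clock: 25.35
tcp_pos: [0.4658, -0.4457, 0.1142]
orientation: [0.002, 0.707, 0.707, -0.001]
wrist_force: [-2.9, 1.1, 7.5]
finger_gap: 0.0392
```

```bash
python3 - <<'E'
from h import *
a,K,E=cam("wrist"); b,K,E=cam("side"); cv2.imwrite("pics/c12.png",np.hstack([cv2.resize(a,(400,300)),b[250:370,200:360].repeat(5,0).repeat(5,1)[:300*2:2,::2]])[:,:,::-1])
E
```

```text
(no output)
```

View pics/c12.png

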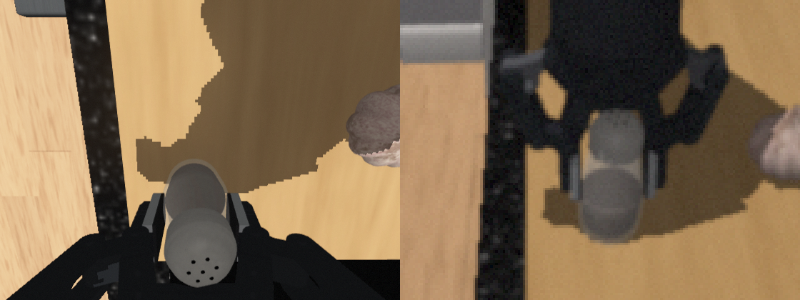

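{"op": "servo_tool", "data": {"deltas": [{"dx":0,"dy":0,"dz":15,"rx":0,"ry":0,"rz":0,"fingers":1},{"dx":0,"dy":0,"dz":40,"rx":0,"ry":0,"rz":0,"fingers":1},{"dx":0,"dy":0,"dz":50,"rx":0,"ry":0,"rz":0,"fingers":1},{"dx":0,"dy":0,"dz":50,"rx":0,"ry":0,"rz":0,"fingers":1},{"dx":5,"dy":30,"dz":25,"rx":0,"ry":0,"rz":0,"fingers":1},{"dx":5,"dy":42,"dz":0,"rx":0,"ry":0,"rz":0,"fingers":1},{"dx":5,"dy":45,"dz":0,"rx":0,"ry":0,"rz":0,"fingers":1},{"dx":5,"dy":45,"dz":0,"rx":0,"ry":0,"rz":0,"fingers":1}]}}

```text
clock: 26.25
tcp_pos: [0.4857, -0.2814, 0.2927]
orientation: [0.001, 0.707, 0.707, 0.0]
wrist_force: [0.5, 0.8, -1.9]
finger_gap: 0.0389
```

{"op": "servo_tool", "data": {"deltas": [{"dx":6,"dy":45,"dz":0,"rx":0,"ry":0,"rz":0,"fingers":1},{"dx":6,"dy":45,"dz":0,"rx":0,"ry":0,"rz":0,"fingers":1},{"dx":6,"dy":45,"dz":0,"rx":0,"ry":0,"rz":0,"fingers":1},{"dx":6,"dy":45,"dz":0,"rx":0,"ry":0,"rz":0,"fingers":1},{"dx":6,"dy":45,"dz":0,"rx":0,"ry":0,"rz":0,"fingers":1},{"dx":6,"dy":45,"dz":0,"rx":0,"ry":0,"rz":0,"fingers":1},{"dx":6,"dy":45,"dz":0,"rx":0,"ry":0,"rz":0,"fingers":1},{"dx":6,"dy":30,"dz":0,"rx":0,"ry":0,"rz":0,"fingers":1}]}}

```text
clock: 27.05
tcp_pos: [0.5334, 0.0653, 0.2925]
orientation: [0.0, 0.706, 0.708, 0.001]
wrist_force: [0.7, -0.6, -1.3]
finger_gap: 0.0394
```

{"op": "servo_tool", "data": {"deltas": [{"dx":2,"dy":14,"dz":0,"rx":0,"ry":0,"rz":0,"fingers":1},{"dx":0,"dy":0,"dz":0,"rx":0,"ry":0,"rz":0,"fingers":1},{"dx":0,"dy":0,"dz":0,"rx":0,"ry":0,"rz":0,"fingers":1}]}}

```text
clock: 27.35
tcp_pos: [0.5355, 0.0759, 0.2917]
orientation: [0.0, 0.707, 0.707, -0.0]
wrist_force: [0.7, -0.4, -0.9]
finger_gap: 0.039
```

```bash
python3 - <<'E'
from h import *
a,K,E=cam("wrist"); b,K,E=cam("side"); cv2.imwrite("pics/c13.png",np.hstack([cv2.resize(a,(400,300)),b[100:250,220:420].repeat(2,0).repeat(2,1)])[:,:,::-1])
E
```

```text
(no output)
```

View pics/c13.png

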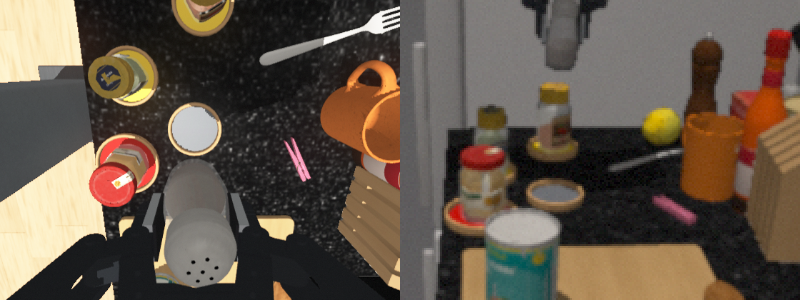

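{"op": "servo_tool", "data": {"deltas": [{"dx":0,"dy":1,"dz":-40,"rx":0,"ry":0,"rz":0,"fingers":1},{"dx":0,"dy":0,"dz":-45,"rx":0,"ry":0,"rz":0,"fingers":1},{"dx":0,"dy":0,"dz":-45,"rx":0,"ry":0,"rz":0,"fingers":1},{"dx":0,"dy":0,"dz":-27,"rx":0,"ry":0,"rz":0,"fingers":1},{"dx":0,"dy":0,"dz":-12,"rx":0,"ry":0,"rz":0,"fingers":1},{"dx":0,"dy":0,"dz":-8,"rx":0,"ry":0,"rz":0,"fingers":1},{"dx":0,"dy":0,"dz":-3,"rx":0,"ry":0,"rz":0,"fingers":1},{"dx":0,"dy":0,"dz":0,"rx":0,"ry":0,"rz":0,"fingers":1}]}}

```text
clock: 28.25
tcp_pos: [0.5365, 0.0771, 0.1124]
orientation: [0.001, 0.707, 0.707, 0.001]
wrist_force: [0.0, 0.9, -0.9]
finger_gap: 0.0391
```

{"op": "servo_tool", "data": {"deltas": [{"dx":0,"dy":0,"dz":0,"rx":0,"ry":0,"rz":0,"fingers":1},{"dx":0,"dy":0,"dz":0,"rx":0,"ry":0,"rz":0,"fingers":1}]}}

```text
clock: 28.45
tcp_pos: [0.5364, 0.0774, 0.1125]
orientation: [0.001, 0.707, 0.707, 0.001]
wrist_force: [-0.2, 0.1, -1.6]
finger_gap: 0.0389
```

{"op": "servo_tool", "data": {"deltas": [{"dx":0,"dy":0,"dz":-2,"rx":0,"ry":0,"rz":0,"fingers":1},{"dx":0,"dy":0,"dz":-2,"rx":0,"ry":0,"rz":0,"fingers":1},{"dx":0,"dy":0,"dz":0,"rx":0,"ry":0,"rz":0,"fingers":1},{"dx":0,"dy":0,"dz":0,"rx":0,"ry":0,"rz":0,"fingers":1}]}}

```text
clock: 28.85
tcp_pos: [0.536, 0.0776, 0.1082]
orientation: [0.0, 0.707, 0.708, 0.001]
wrist_force: [-1.1, 1.4, 5.8]
finger_gap: 0.039
```

Contact (5.8 N). Release and retreat toward −y, high.

{"op": "servo_tool", "data": {"deltas": [{"dx":0,"dy":0,"dz":0,"rx":0,"ry":0,"rz":0,"fingers":-0.3},{"dx":0,"dy":0,"dz":0,"rx":0,"ry":0,"rz":0,"fingers":-1},{"dx":0,"dy":0,"dz":0,"rx":0,"ry":0,"rz":0,"fingers":-1},{"dx":0,"dy":0,"dz":0,"rx":0,"ry":0,"rz":0,"fingers":-1},{"dx":0,"dy":0,"dz":20,"rx":0,"ry":0,"rz":0,"fingers":-1},{"dx":0,"dy":0,"dz":45,"rx":0,"ry":0,"rz":0,"fingers":-1},{"dx":0,"dy":0,"dz":50,"rx":0,"ry":0,"rz":0,"fingers":-1},{"dx":0,"dy":-20,"dz":50,"rx":0,"ry":0,"rz":0,"fingers":-1}]}}

```text
clock: 29.65
tcp_pos: [0.5352, 0.0599, 0.2705]
orientation: [-0.0, 0.706, 0.708, 0.0]
wrist_force: [0.8, -0.1, 0.8]
finger_gap: 0.0853
```

{"op": "servo_tool", "data": {"deltas": [{"dx":-10,"dy":-20,"dz":40,"rx":0,"ry":0,"rz":0,"fingers":-1},{"dx":-15,"dy":-20,"dz":40,"rx":0,"ry":0,"rz":0,"fingers":-1},{"dx":-10,"dy":0,"dz":20,"rx":0,"ry":0,"rz":0,"fingers":-1},{"dx":0,"dy":0,"dz":0,"rx":0,"ry":0,"rz":0,"fingers":-1},{"dx":0,"dy":0,"dz":0,"rx":0,"ry":0,"rz":0,"fingers":-1},{"dx":0,"dy":0,"dz":0,"rx":0,"ry":0,"rz":0,"fingers":-1}]}}

```text
clock: 30.25
tcp_pos: [0.5005, 0.019, 0.3671]
orientation: [-0.001, 0.707, 0.708, -0.001]
wrist_force: [-0.9, 0.6, -0.6]
finger_gap: 0.0857
```

```bash
python3 - <<'E'
from h import *
print(env.get_state()["clock"],env.get_state()["tcp_pos"])
a,K,E=cam("wrist"); b,_,_=cam("side"); cv2.imwrite("pics/c14.png",np.hstack([cv2.resize(a,(400,300)),b[150:350,230:430].repeat(2,0).repeat(2,1)[:400,:400][::1] [:300]])[:,:,::-1])
G=dict(cumin_center=(.546,.24),herbs_center=(.448,.15),spread_center=(.435,.025),salt_center=(.536,.077))
for t,g in G.items():
    for d in cut_out(t,"wrist")[:1]:
        D0=D[t]; print(t,round(d["confidence"],2),d["extent"],*fit(d["extent"],K,E,D0[0],D0[1]-.006,D0[2]-.006,g))
E
```

```text
30.25 [0.50046549 0.01904925 0.36708658]
herbs_center 0.71 [191.4, 12.2, 245.2, 75.6] [0.4493 0.1489] [-1.1  1.1  1.6 -1.7]
spread_center 0.56 [183.0, 137.4, 248.6, 204.3] [0.44   0.0266] [-0.7 -1.3  0.9  1.2]
salt_center 0.64 [291.1, 101.4, 329.5, 137.8] [0.5345 0.0796] [-7.8 -3.4  2.4  8. ]
```

View pics/c14.png

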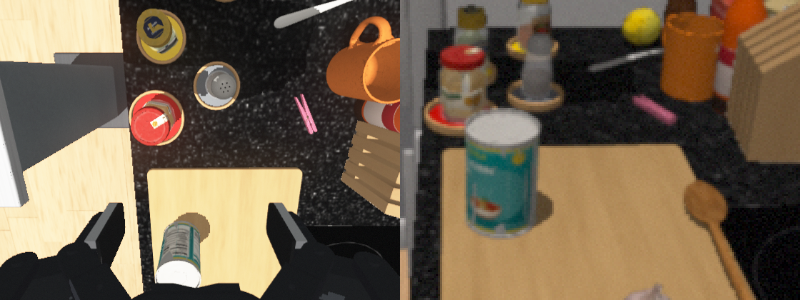

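All four stand upright in their coasters, and the tin and garlic have not moved. The arm is clear, so I'm handing in.

```bash
python3 -c "
from workcell import job
print(job.hand_in())"
```

```text
the job is handed in; nothing more can be done
None
```

The job is handed in at about 30 s of the 118 s allowed. All four seasonings stand upright in their coasters: cumin and herbs on the two yellow ones, the red-lidded jar on red, the salt shaker on grey.

- **Last pictures:** the wrist and side views after the final release show the jars and shaker upright inside the rims, the tin and garlic still on the board, and the open gripper well clear.
- **Measured positions:** herbs came out about 2 mm from its coaster centre and the red-lidded jar about 6 mm. The salt shaker was about 2–3 mm off, but that fit was poor because its clear, waisted body does not match the plain cylinder I fitted.
- **Cumin:** the network did not find it in the last wrist picture because it lies outside the frame. I checked it only by eye, in the side view and in earlier wrist pictures.
- **Tin and garlic:** I judged these unmoved from the pictures and did not measure them again at the end.
- **Readings that disagreed:** the gripper gap read about 4 mm wider than the stated size on the two yellow-capped jars, 3 mm narrower on the red-lidded jar, and 5 mm narrower on the shaker, which settled into its waist. Every hold stayed firm.
- **Forces:** the highest wrist reading I saw was about 9 N, at the end of a move; I did not read it in between.

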